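# Sweep balance discs through the tray gate

## Robot

A 6-joint arm with a two-finger parallel gripper is mounted at the origin on a cart in front of the work surface, level with it; the furniture and walls round the work are solid. World frame = base frame: x ahead of the robot, y to its left, z up, the work surface at z = 0. Lengths are in m, angles in rad, forces in N, time in s.
With the tool pointing down it reaches from about 0.35 to 0.975 m from the base axis. Payload 4.9 kg.
Tool frame: the origin (TCP) lies at the very end of the fingers, on their centre line; the grasp point (between the pads) lies 19 mm behind it; z points along the fingers, y is the line along which they close (so a half turn about z gives the same grasp; the last joint's range is limited). The gripper opens to 85 mm and grips with 20 to 120 N. Pads are 22 mm wide; open, the fingers measure 114 mm over their backs; the gripper's body (76 mm by 85 mm) begins 54 mm behind the grasp point. The pads swing forward as they close: fully open they stand 13 mm farther back than shut.
Start: joints at [0.984, 0.053, 1.613, -0, 1.476, -0.119], TCP at [0.282, 0.558, 0.231] pointing down, gripper open.
Joint ranges: [-3.01, 3.01], [-1.01, 2.22], [0.06, 2.58], [-1.02, 4.17], [0.09, 2.62], [-3.14, 3.14]. Speed limits (rad/s): [2.57, 2.57, 3.14, 3.14, 3.14, 3.14].

## Interface

Orientations are given as a rotation vector (axis times angle).
In Python, from cell import sense, read_camera, calibration, arm gives the robot as it stands.
- The arm moves only by the shell command python3 -m inch 'ROWS'. ROWS is JSON, a list of rows, each a list of 7 numbers: the turn, a rotation vector about the world's x, y, z in degrees, then the shift along the world's x, y, z in m, then the opening in per cent of the stroke, from 0 (shut) to 100 (fully open). A call has 1 to 5 rows; each row shifts and turns the commanded pose from where the row before left it; what a row does not reach is not made up. A row lasts 1/8 s, in which the tool goes at most 62.5 mm and 10.7 degrees, less where a joint would pass 70% of its speed; a pose out of reach is approached as far as the arm can. A call with a gripper value outside its range is refused whole. The fingers move at their own pace and stop on an object; the grip force is fixed at half the most. Time passes only in rows, so rows that do not move let the fingers close. It gives the time, the measured TCP pose, the force, the opening and the grip force at its end, in the units of the state.
- sense(): the state, without advancing time (a new reading comes with each control period).
- read_camera(name): name is "scene" or "top" or "wrist"; returns the picture (384x512x3 uint8, red, green, blue); there is no depth.
- calibration(name): a dict with "K" (3x3 intrinsics, pixels), "origin" and "rotation" of the camera in the world; the wrist camera has in their place "hand_eye" (4x4, takes a point from camera to tool coordinates, whose origin is the TCP and whose axes are the flange's). Camera axes: x right, y down, z forward; pixel columns grow to the right and rows downward; lengths in m; the calibration is good to about 2 mm. A picture is of the moment at which its call begins: read the wrist's pose just before it. calibration takes no time and is no camera call.
- arm.close_job(): hands the job in; it is judged then, once.
The state is a dict: "clock": time; "q": joint angles; "joint_vel": joint speeds; "joint_torque": joint torques, N m; "tool_pos": TCP position; "eef_rot": TCP orientation; "contact_force": force on the tool from outside, world axes, zero at the start; "wrist_torque": the same for the moment, N m; "width": finger opening in m; "gripper_force": force on a finger pad.
Only numpy, scipy, OpenCV 4.12 (cv2) and the standard library are available. Lean on these libraries where they do the work, as an engineer would, in place of code of your own. Each camera call takes 0.05 s, during which the arm holds its last target. There are 200 camera calls.

## Task

With the fingertips, push the three small steel discs across the grey tray and through its narrow gate, one at a time, so that each drops into the slot behind the gate. Only push them along the tray, do not pick them up, and leave the two vials that stand on the tray upright where they are. Finish with the gripper clear of everything.

Things in the scene. Friction and masses are not known exactly. Their poses are not given: they have to be found in the camera images.
- tray: grey plastic tray, fixed; place and turn vary. Origin: at bench height under it; x axis from the field through the gate into the slot, z up. Field: flat, 45 mm above the bench, x -110 to +51, y -118 to +118 mm, lips 6 mm high at rear (-x) and sides. Its +x end has a wall 4 mm thick (x 51 to 55), 10 mm above the field, with one gap 36 mm wide at y = 0: the gate
- gate (a point): middle of the gate, at the field's surface (45 mm above the bench): x = 51 mm, y = 0 in the tray's frame, same axes. Here, in the plane of the wall's near face, the field ends in a sharp drop: a disc whose centre is pushed past this edge tips and falls into the slot, so fingers need not enter the gate
- slot (a point): middle of the slot's floor, x = 75 mm, y = 0, z = 3 mm in the tray's frame. The slot is an open-topped pocket right behind the gate, x 55 to 95 mm, y -40 to +40 mm, floor 42 mm lower than the field, walls 6 mm thick that rise 10 mm above the field
- disc_0_mid (a point): one of three identical loose plain steel discs (balance weights), 26 mm diameter, 6 mm thick, about 25 g, lying flat on the tray's field; this point is its centre (3 mm above its underside, so 48 mm above the bench while it lies on the field). It slides easily when pushed.
- disc_1_mid (a point): one of three identical loose plain steel discs (balance weights), 26 mm diameter, 6 mm thick, about 25 g, lying flat on the tray's field; this point is its centre (3 mm above its underside, so 48 mm above the bench while it lies on the field). It slides easily when pushed.
- disc_2_mid (a point): one of three identical loose plain steel discs (balance weights), 26 mm diameter, 6 mm thick, about 25 g, lying flat on the tray's field; this point is its centre (3 mm above its underside, so 48 mm above the bench while it lies on the field). It slides easily when pushed.
- vial_a: small clear screw-cap vial with a yellow cap standing upright and loose on the tray's field, 16 mm diameter, 40 mm tall, about 20 g, tips easily; origin at the centre of its underside. Not part of the job: it stands among the discs
- vial_b: small clear screw-cap vial with a yellow cap standing upright and loose on the tray's field, 16 mm diameter, 40 mm tall, about 20 g, tips easily; origin at the centre of its underside. Not part of the job: it stands in the tray's corner beside the gate wall, on the +y side of the tray
Mind the look-alikes: they are no part of the job. What is shaped like the vial_b but green is not meant. What is shaped like the part that bears disc_0_mid but turquoise is not meant.

How it is judged:
On the way, in this order (a step that is already met when the one before it is completed fails the run):
1. a first disc has dropped into the slot (((x of disc_0_mid in the frame of tray between 0.051 and 0.095 m and y of disc_0_mid in the frame of tray between -0.04 and 0.04 m and z of disc_0_mid in the frame of tray between 0 and 0.036 m) or (x of disc_1_mid in the frame of tray between 0.051 and 0.095 m and y of disc_1_mid in the frame of tray between -0.04 and 0.04 m and z of disc_1_mid in the frame of tray between 0 and 0.036 m) or (x of disc_2_mid in the frame of tray between 0.051 and 0.095 m and y of disc_2_mid in the frame of tray between -0.04 and 0.04 m and z of disc_2_mid in the frame of tray between 0 and 0.036 m))), for 0.2 s.
2. then, separately, a second disc has dropped into the slot ((((x of disc_0_mid in the frame of tray between 0.051 and 0.095 m and y of disc_0_mid in the frame of tray between -0.04 and 0.04 m and z of disc_0_mid in the frame of tray between 0 and 0.036 m) and (x of disc_1_mid in the frame of tray between 0.051 and 0.095 m and y of disc_1_mid in the frame of tray between -0.04 and 0.04 m and z of disc_1_mid in the frame of tray between 0 and 0.036 m)) or ((x of disc_0_mid in the frame of tray between 0.051 and 0.095 m and y of disc_0_mid in the frame of tray between -0.04 and 0.04 m and z of disc_0_mid in the frame of tray between 0 and 0.036 m) and (x of disc_2_mid in the frame of tray between 0.051 and 0.095 m and y of disc_2_mid in the frame of tray between -0.04 and 0.04 m and z of disc_2_mid in the frame of tray between 0 and 0.036 m)) or ((x of disc_1_mid in the frame of tray between 0.051 and 0.095 m and y of disc_1_mid in the frame of tray between -0.04 and 0.04 m and z of disc_1_mid in the frame of tray between 0 and 0.036 m) and (x of disc_2_mid in the frame of tray between 0.051 and 0.095 m and y of disc_2_mid in the frame of tray between -0.04 and 0.04 m and z of disc_2_mid in the frame of tray between 0 and 0.036 m)))), for 0.2 s.
3. then, separately, the third disc has dropped into the slot (x of disc_0_mid in the frame of tray between 0.051 and 0.095 m and y of disc_0_mid in the frame of tray between -0.04 and 0.04 m and z of disc_0_mid in the frame of tray between 0 and 0.036 m and x of disc_1_mid in the frame of tray between 0.051 and 0.095 m and y of disc_1_mid in the frame of tray between -0.04 and 0.04 m and z of disc_1_mid in the frame of tray between 0 and 0.036 m and x of disc_2_mid in the frame of tray between 0.051 and 0.095 m and y of disc_2_mid in the frame of tray between -0.04 and 0.04 m and z of disc_2_mid in the frame of tray between 0 and 0.036 m), for 0.2 s.
At the end, for the whole second after the job is handed in: all three discs lie at rest in the slot (each disc's centre within the slot's outline and at least 9 mm below the field's surface), and both vials stand within 15 mm of where they were, upright to 0.3 rad (all of step 3 and linear speed of each of disc_0, disc_1, disc_2 below 0.02 m/s and not (distance of vial_a from where it was at the start of the episode above 0.015 m or angle between vial_a's own z axis and vertical above 0.3 rad) and not (distance of vial_b from where it was at the start of the episode above 0.015 m or angle between vial_b's own z axis and vertical above 0.3 rad)); the robot touches nothing.
It fails at once if a disc is lifted: its centre rises more than 55 mm above the tray's foot (7 mm higher than when it lies on the field) (z of any of disc_0_mid, disc_1_mid, disc_2_mid in the frame of tray above 0.055 m).
It fails at once if a vial on the tray is shoved more than 15 mm or tipped by more than 0.3 rad ((distance of vial_a from where it was at the start of the episode above 0.015 m or angle between vial_a's own z axis and vertical above 0.3 rad) or (distance of vial_b from where it was at the start of the episode above 0.015 m or angle between vial_b's own z axis and vertical above 0.3 rad)).
It also fails if it takes over 72 s, if anything falls off the work surface, if the arm or the gripper's body presses on something with over 40 N, if the wrist force passes 120 N, or if a joint passes its speed limit or range.

## Working session

There is one attempt and no reset: what is moved stays moved. The work goes in short steps, Python scripts to look and compute and a shell command to move; the robot and the scene stay as the last step left them, time stands still between calls to the robot, and variables do not carry over. Pictures are saved under pics/ and viewed, at most 10 in all, crops included, and the job is handed in when it is done.

```bash
mkdir -p pics
cat > h.py <<'E'
import numpy as np,cv2
from cell import sense,read_camera,calibration
def cast(name,uv,z):
    c=calibration(name);K=np.array(c["K"]);R=np.array(c["rotation"]);o=np.array(c["origin"])
    d=R@np.linalg.inv(K)@np.array([uv[0],uv[1],1.]);return o+d*(z-o[2])/d[2]
def proj(name,p):
    c=calibration(name);K=np.array(c["K"]);R=np.array(c["rotation"]);o=np.array(c["origin"])
    v=K@(R.T@(np.array(p)-o));return v[:2]/v[2]
E
python3 - <<'E'
from h import *
a=read_camera("top");b=read_camera("scene")
np.save("top.npy",a);np.save("scene.npy",b)
cv2.imwrite("pics/top.png",a[...,::-1]);cv2.imwrite("pics/scene.png",b[...,::-1])
for n in("top","scene"):print(calibration(n))
print(sense())
E
```

```text
{'K': array([[497.57634341,   0.        , 263.3846967 ],
       [  0.        , 497.57634341, 187.56552135],
       [  0.        ,   0.        ,   1.        ]]), 'origin': array([0.4433039 , 0.14249661, 0.98003252]), 'rotation': array([-2.13737904,  2.17244828, -0.12181299])}
{'K': array([[438.77140678,   0.        , 254.67041659],
       [  0.        , 438.77140678, 190.09375881],
       [  0.        ,   0.        ,   1.        ]]), 'origin': array([0.12491883, 0.81470523, 0.4066235 ]), 'rotation': array([-0.73519569,  2.29866931, -1.49591374])}
{'clock': 0.1, 'q': array([ 9.83976453e-01,  5.32983979e-02,  1.61416732e+00,  1.50480233e-05,
        1.47596772e+00, -1.18986427e-01]), 'joint_vel': array([-0.00136971, -0.00333333, -0.00313754, -0.00037307, -0.00135952,
       -0.00126844]), 'joint_torque': array([ 1.09610017e-03, -3.94903851e+01, -3.71362174e+01, -9.45164032e-06,
        3.98937904e-03,  1.74031200e-06]), 'tool_pos': array([0.28152279, 0.55737959, 0.23017491]), 'eef_rot': array([-7.28038911e-01, -3.05540031e+00,  2.70459848e-03]), 'contact_force': array([-0.14341952,  0.34946237, -0.4814553 ]), 'wrist_torque': array([0.01744093, 0.00137766, 0.0102866 ]), 'gripper_force': 0.0, 'width': 0.08528883273972397}
```

View pics/top.png

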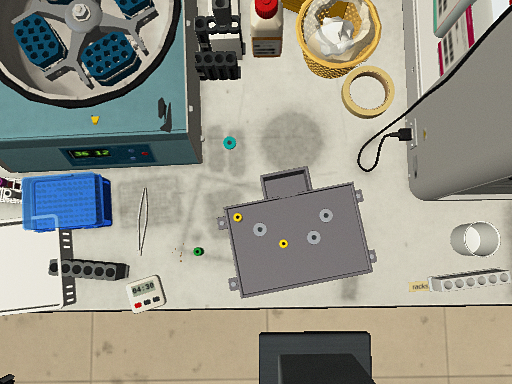

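View pics/scene.png

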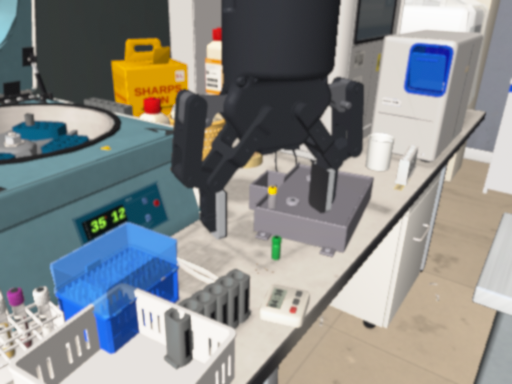

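The top view shows the tray with the slot at its upper side (287,182). The steel discs are at about (260,230), (326,215) and (314,238). The yellow-capped vials are at (238,217), beside the gate wall, and (283,244), among the discs. The look-alikes are off the tray: turquoise at (229,143), green at (198,251). The scene view only confirms this layout. Next I'll enlarge the tray crop and measure.

```bash
sed -i 's/R=np.array(c\["rotation"\])/R=cv2.Rodrigues(np.array(c["rotation"]))[0]/' h.py
python3 - <<'E'
from h import *
a=np.load("top.npy")
c=a[155:310,205:390];cv2.imwrite("pics/crop.png",cv2.resize(c,None,fx=4,fy=3.8,interpolation=cv2.INTER_CUBIC)[:600,:,::-1])
hsv=cv2.cvtColor(a,cv2.COLOR_RGB2HSV)
for p in[(260,230),(326,215),(314,238),(270,260),(230,143),(283,244)]:print(p,a[p[1],p[0]],hsv[p[1],p[0]])
E
```

```text
(260, 230) [53 57 55] [75 18 57]
(326, 215) [54 60 59] [85 26 60]
(314, 238) [50 57 57] [90 31 57]
(270, 260) [123 118 119] [174  10 123]
(230, 143) [68 53 55] [176  56  68]
(283, 244) [ 0  0 15] [120 255  15]
```

View pics/crop.png

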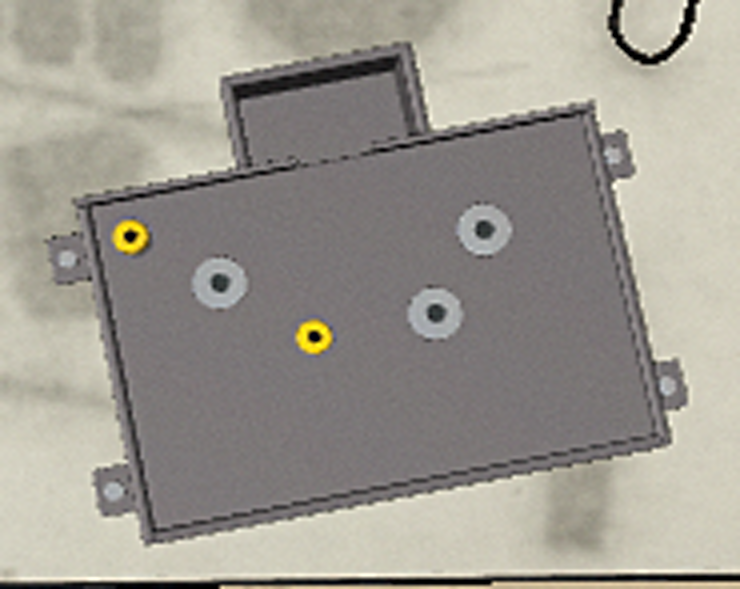

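The crop confirms it: the three plain grey steel discs are at crop px (220,283), (485,230) and (436,314). The yellow-capped vials are at (130,237), in the corner by the wall, and (314,337). No turquoise or green objects are on the tray.

```bash
cat >> h.py <<'E'
T=None
try: T=np.load("T.npy")
except Exception: pass
def t2w(x,y):
    c,s=np.cos(T[2]),np.sin(T[2]);return np.array([T[0]+c*x-s*y,T[1]+s*x+c*y])
def w2t(p):
    c,s=np.cos(T[2]),np.sin(T[2]);d=np.array(p[:2])-T[:2];return np.array([c*d[0]+s*d[1],-s*d[0]+c*d[1]])
def blobs(a):
    hsv=cv2.cvtColor(a,cv2.COLOR_RGB2HSV).astype(int)
    m1=((hsv[...,2]>135)&(hsv[...,2]<190)&(hsv[...,0]>85)&(hsv[...,0]<125)&(hsv[...,1]>8)).astype(np.uint8)
    m2=((hsv[...,0]>20)&(hsv[...,0]<33)&(hsv[...,1]>180)&(hsv[...,2]>120)).astype(np.uint8)
    out=[]
    for nm,m,z in(("disc",m1,.051),("vial",m2,.085)):
        n,l,s,_=cv2.connectedComponentsWithStats(m)
        for i in range(1,n):
            if s[i,4]<20:continue
            uv=(s[i,0]+(s[i,2]-1)/2,s[i,1]+(s[i,3]-1)/2);w=cast("top",uv,z);t=w2t(w)
            if abs(t[1])<.125 and -.115<t[0]<.1:out.append((nm,uv,s[i,2:].tolist(),w[:2].round(4).tolist(),(t*1000).round(1).tolist()))
    return out
E
python3 - <<'E'
import h;from h import *
from scipy.optimize import least_squares
cp=[(78,200,.055),(593,103,.055),(668,440,.051),(148,542,.051),(222,78,.055),(408,42,.055)]
W=np.array([cast("top",((u+.5)/4-.5+205,(v+.5)/3.8-.5+155),z)[:2] for u,v,z in cp])
def f(p):
    t=p[3];M=np.array([(.055,.118+t),(.055,-.118-t),(-.11-t,-.118-t),(-.11-t,.118+t),(.101,.046),(.101,-.046)])
    c,s=np.cos(p[2]),np.sin(p[2]);return (M@np.array([[c,s],[-s,c]])+p[:2]-W).ravel()
r=least_squares(f,[.4,.1,0,.004]);print(r.x,(r.fun*1000).round(1));np.save("T.npy",r.x);h.T=r.x
for b in blobs(np.load("top.npy")):print(b)
print("gate",t2w(.051,0),"slot",t2w(.075,0))
for n in["wrist"]:print(calibration(n))
E
```

```text
[0.48866501 0.09279857 0.1819151  0.00401666] [ 0.4 -0.3  0.6  1.2 -1.  -0.4 -0.3 -0.2  0.1  1.3  0.2 -1.5]
('disc', (np.float64(259.0), np.float64(230.5)), [13, 10, 42], [0.4762, 0.1587], [-0.4, 67.1])
('disc', (np.float64(312.0), np.float64(239.0)), [11, 9, 39], [0.4589, 0.0606], [-35.1, -26.3])
('vial', (np.float64(237.5), np.float64(217.0)), [8, 9, 49], [0.4998, 0.1965], [29.7, 100.0])
('vial', (np.float64(283.0), np.float64(243.0)), [9, 9, 48], [0.452, 0.1156], [-31.9, 29.0])
gate [0.53882346 0.10202515] slot [0.56242744 0.10636707]
{'K': array([[297.50827375,   0.        , 253.16590581],
       [  0.        , 297.50827375, 193.0294991 ],
       [  0.        ,   0.        ,   1.        ]]), 'hand_eye': array([[-1.52393936e-03, -9.57148067e-01, -2.89594985e-01,
         7.39485459e-02],
       [ 9.99998697e-01, -1.30436944e-03, -9.51199752e-04,
         2.71806078e-04],
       [ 5.32700154e-04, -2.89596057e-01,  9.57148808e-01,
        -1.42071233e-01],
       [ 0.00000000e+00,  0.00000000e+00,  0.00000000e+00,
         1.00000000e+00]])}
```

Run:
```python
from h import *
for n,(u,v) in dict(A=(220,283),B=(485,230),C=(436,314)).items():
    w=cast("top",((u+.5)/4-.5+205,(v+.5)/3.8-.5+155),.051);print(n,w.round(4),(w2t(w)*1000).round(1))
s=sense()["tool_pos"];print(s,"yaw x-push turn",np.degrees(T[2])+90-np.degrees(np.arctan2(.893,.451)))
p=t2w(-.035-.030,-.026);print("C behind30",p,p-s[:2])
```

```text
A [0.4787 0.1575 0.051 ] [ 1.9 65.5]
B [0.5027 0.0335 0.051 ] [  3.1 -60.8]
C [0.462  0.0575 0.051 ] [-32.6 -29.9]
[0.28152279 0.55737959 0.23017491] yaw x-push turn 37.218532563225864
C behind30 [0.42944132 0.05546822] [ 0.14791853 -0.50191137]
```

```bash
python3 -m inch '[[0,0,9.3,0.015,-0.05,0,21],[0,0,9.3,0.015,-0.05,0,21],[0,0,9.3,0.015,-0.05,0,21],[0,0,9.3,0.015,-0.05,0,21],[0,0,0,0.015,-0.05,0,21]]'; python3 -m inch '[[0,0,0,0.015,-0.05,0,21],[0,0,0,0.015,-0.05,0,21],[0,0,0,0.015,-0.05,0,21],[0,0,0,0.015,-0.05,0,21],[0,0,0,0.015,-0.05,0,21]]'
```

```text
clock: 0.72
tool_pos: [0.3568, 0.3061, 0.2308]
eef_rot: [0.287, -3.128, 0.001]
contact_force: [0.4, -0.5, 0.3]
width: 0.018
gripper_force: 0.0
clock: 1.35
tool_pos: [0.4318, 0.0562, 0.231]
eef_rot: [-0.285, 3.129, 0.0]
contact_force: [0.6, 0.8, 0.7]
width: 0.0181
gripper_force: 0.0
```

```bash
python3 -m inch '[[0,0,0,0.002,-0.004,-0.05,21],[0,0,0,0,0,-0.05,21],[0,0,0,0,0,-0.05,21],[0,0,0,0,0,-0.021,21],[0,0,0,0,0,0,21]]'
python3 - <<'E'
from h import *
a=read_camera("wrist");cv2.imwrite("pics/w1.png",a[...,::-1])
b=read_camera("top");cv2.imwrite("pics/t1.png",cv2.resize(b[150:310,200:390],None,fx=4,fy=3.7)[...,::-1])
E
```

```text
clock: 1.98
tool_pos: [0.4316, 0.0539, 0.0579]
eef_rot: [0.284, -3.123, -0.001]
contact_force: [-0.6, 0.3, 1.0]
width: 0.0178
gripper_force: 0.0
```

View pics/w1.png

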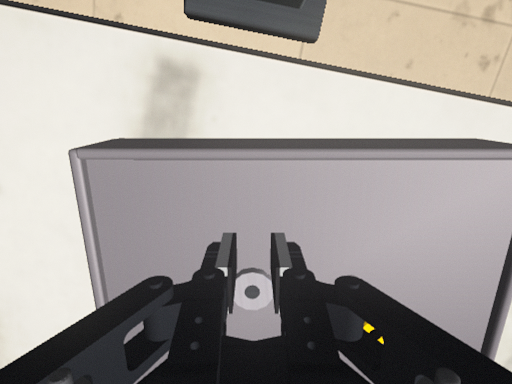

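The wrist view shows the disc (252,291) centred ahead of the finger gap, which is centred at column 254. The vial's yellow cap (373,333) is well to the right. Next I'll find the field surface by touch.

```bash
python3 -m inch '[[0,0,0,0,0,-0.004,21],[0,0,0,0,0,-0.004,21],[0,0,0,0,0,0,21]]';python3 -m inch '[[0,0,0,0,0,-0.002,21],[0,0,0,0,0,0,21]]';python3 -m inch '[[0,0,0,0,0,-0.0015,21],[0,0,0,0,0,0,21]]'
```

```text
clock: 2.45
tool_pos: [0.4338, 0.0539, 0.0523]
eef_rot: [-0.285, 3.129, -0.0]
contact_force: [0.3, -0.1, 0.1]
width: 0.018
gripper_force: 0.0
clock: 2.7
tool_pos: [0.4337, 0.0539, 0.0502]
eef_rot: [0.285, -3.128, -0.0]
contact_force: [0.4, 0.9, 0.0]
width: 0.0176
gripper_force: 0.0
clock: 2.95
tool_pos: [0.4337, 0.0538, 0.0487]
eef_rot: [0.285, -3.128, -0.0]
contact_force: [0.2, 0.1, 0.2]
width: 0.0178
gripper_force: 0.0
```

```bash
python3 -m inch '[[0,0,0,0,0,-0.0015,21],[0,0,0,0,0,0,21]]';python3 -m inch '[[0,0,0,0,0,-0.001,21],[0,0,0,0,0,0,21]]';python3 -m inch '[[0,0,0,0,0,-0.001,21],[0,0,0,0,0,0,21]]'
```

```text
clock: 3.2
tool_pos: [0.4337, 0.0538, 0.0472]
eef_rot: [0.285, -3.128, -0.0]
contact_force: [-0.7, -0.2, -0.6]
width: 0.018
gripper_force: 0.0
clock: 3.45
tool_pos: [0.4337, 0.0538, 0.0462]
eef_rot: [0.285, -3.128, -0.0]
contact_force: [-0.1, -0.0, 0.0]
width: 0.0177
gripper_force: 0.0
clock: 3.7
tool_pos: [0.4338, 0.0538, 0.0453]
eef_rot: [-0.285, 3.129, -0.0]
contact_force: [0.2, 0.5, -0.2]
width: 0.0181
gripper_force: 0.0
```

```bash
python3 -m inch '[[0,0,0,0,0,-0.001,21],[0,0,0,0,0,0,21]]';python3 -m inch '[[0,0,0,0,0,-0.001,21],[0,0,0,0,0,0,21]]'
```

```text
clock: 3.95
tool_pos: [0.4339, 0.0538, 0.0452]
eef_rot: [0.285, -3.128, -0.0]
contact_force: [-3.6, 0.4, 6.7]
width: 0.0177
gripper_force: 3.5
clock: 4.2
tool_pos: [0.4339, 0.0538, 0.0452]
eef_rot: [0.285, -3.127, 0.0]
contact_force: [-8.3, -1.2, 13.3]
width: 0.0177
gripper_force: 7.0
```

```bash
python3 -m inch '[[0,0,0,0,0,0.0035,21],[0,0,0,0.004,0.0007,0,21],[0,0,0,0.004,0.0007,0,21],[0,0,0,0.006,0.0052,0,21],[0,0,0,0.006,0.0052,0,21]]';python3 -m inch '[[0,0,0,0.006,0.0052,0,21],[0,0,0,0.006,0.0052,0,21],[0,0,0,0.006,0.0052,0,21],[0,0,0,0.006,0.0052,0,21],[0,0,0,0.006,0.0052,0,21]]'; python3 -m inch '[[0,0,0,0,0,0,21]]'
cat >> h.py <<'E'
def st():
    s=sense();print("tcp tray mm",(w2t(s["tool_pos"])*1000).round(1),"z",round(s["tool_pos"][2],4),"world",s["tool_pos"].round(4),"R",s["eef_rot"].round(3),"t",s["clock"])
E
python3 - <<'E'
from h import *
st();a=read_camera("wrist");cv2.imwrite("pics/w2.png",a[...,::-1])
E
```

```text
clock: 4.82
tool_pos: [0.4542, 0.066, 0.0466]
eef_rot: [0.285, -3.128, -0.0]
contact_force: [0.0, -0.1, -1.0]
width: 0.018
gripper_force: 0.1
clock: 5.45
tool_pos: [0.4842, 0.092, 0.0468]
eef_rot: [-0.285, 3.129, -0.0]
contact_force: [0.1, -0.1, -0.5]
width: 0.018
gripper_force: 0.0
clock: 5.58
tool_pos: [0.4843, 0.0919, 0.0469]
eef_rot: [-0.285, 3.128, -0.0]
contact_force: [-0.2, -0.4, -0.5]
width: 0.0179
gripper_force: 0.0
tcp tray mm [-4.5 -0. ] z 0.0469 world [0.4843 0.0919 0.0469] R [-0.285  3.128 -0.   ] t 5.575
```

View pics/w2.png

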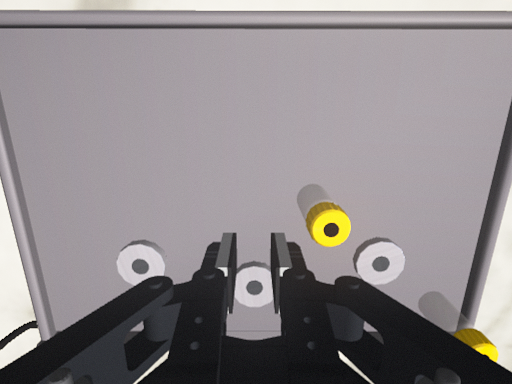

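The disc sits in the cradle at (255,288). Vial_a (330,227) and the other two discs (140,265) and (380,262) are untouched. Now I'll push it straight through the gate.

```bash
python3 -m inch '[[0,0,0,0.0066,0.0012,0,21],[0,0,0,0.0066,0.0012,0,21],[0,0,0,0.0066,0.0012,0,21],[0,0,0,0.0066,0.0012,0,21],[0,0,0,0.0066,0.0012,0,21]]';python3 -m inch '[[0,0,0,0.005,0.0009,0,21],[0,0,0,0.003,0.0005,0,21],[0,0,0,0,0,0,21],[0,0,0,-0.01,-0.002,0,21],[0,0,0,0,0,0.05,21]]'
python3 - <<'E'
from h import *
st();a=read_camera("wrist");cv2.imwrite("pics/w3.png",a[...,::-1])
E
```

```text
clock: 6.25
tool_pos: [0.5173, 0.0977, 0.0468]
eef_rot: [0.285, -3.129, -0.0]
contact_force: [-0.3, 0.4, -0.2]
width: 0.0175
gripper_force: 0.1
clock: 6.88
tool_pos: [0.5095, 0.0967, 0.0922]
eef_rot: [0.283, -3.117, -0.001]
contact_force: [1.9, 0.4, 0.3]
width: 0.0177
gripper_force: 0.0
tcp tray mm [21.2  0. ] z 0.0922 world [0.5095 0.0967 0.0922] R [ 2.830e-01 -3.117e+00 -1.000e-03] t 6.875
```

View pics/w3.png

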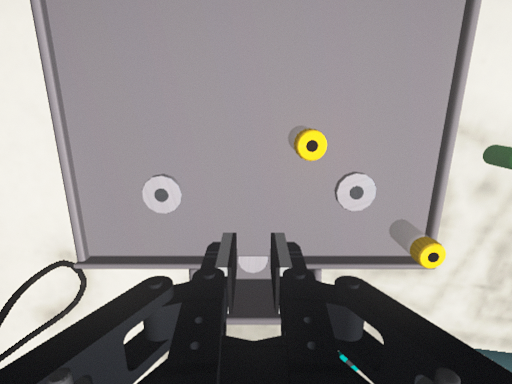

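The disc shows at (253,265), right at the gate. I'll work out from the geometry whether it has dropped.

```bash
cat >> h.py <<'E'
def wproj(x,y,z,s=None):
    s=s or sense();c=calibration("wrist");H=np.array(c["hand_eye"]);R=cv2.Rodrigues(np.array(s["eef_rot"]))[0]
    p=R.T@(np.r_[t2w(x,y),z]-np.array(s["tool_pos"]));q=np.linalg.inv(H)@np.r_[p,1];v=np.array(c["K"])@q[:3];return (v[:2]/v[2]).round(0)
E
python3 - <<'E'
from h import *
for n,x,z in[("edge",.051,.045),("walltop",.055,.055),("wall top near",.051,.055),("slotfloor near",.055,.003),("floor disc at near wall",.068,.006),("disc 75",.075,.006),("disc far side",.082,.006),("disc on edge rear",.04,.051),("disc on edge ctr",.053,.051),("disc front",.066,.051)]:print(n,wproj(x,0,z))
E
```

```text
edge [254. 240.]
walltop [254. 251.]
wall top near [254. 246.]
slotfloor near [254. 223.]
floor disc at near wall [254. 238.]
disc 75 [254. 245.]
disc far side [254. 252.]
disc on edge rear [254. 229.]
disc on edge ctr [254. 246.]
disc front [254. 262.]
```

The disc looks about 31 px wide against about 40 px for those on the field, so it lies deep in the slot. Next is disc B at (3,-61), with a tool heading of +60°.

```bash
python3 -m inch '[[0,0,10,-0.0027,-0.0149,0,21],[0,0,10,-0.0027,-0.0149,0,21],[0,0,10,-0.0027,-0.0149,0,21],[0,0,10,-0.0027,-0.0149,0,21],[0,0,10,-0.0027,-0.0149,0,21]]';python3 -m inch '[[0,0,10,-0.0027,-0.0149,0,21],[0,0,0,0,0,0,21],[0,0,0,0,0,0,21]]'
python3 - <<'E'
from h import *
st();print(sense()["q"].round(2));print(wproj(.003,-.061,.051),wproj(.003,-.048,.051))
a=read_camera("wrist");cv2.imwrite("pics/w4.png",a[...,::-1])
E
```

```text
clock: 7.55
tool_pos: [0.5006, 0.0221, 0.0967]
eef_rot: [-1.588, 2.711, -0.0]
contact_force: [-0.6, 0.1, 0.1]
width: 0.0181
gripper_force: 0.0
clock: 7.92
tool_pos: [0.4984, 0.008, 0.0968]
eef_rot: [-1.807, 2.569, 0.0]
contact_force: [0.4, 0.6, 0.9]
width: 0.0182
gripper_force: 0.0
tcp tray mm [ -5.8 -85.2] z 0.0968 world [0.4984 0.008  0.0968] R [-1.807  2.569  0.   ] t 7.925
[-0.13 -0.13  2.02  0.    1.25 -2.93]
[260. 251.] [269. 265.]
```

View pics/w4.png

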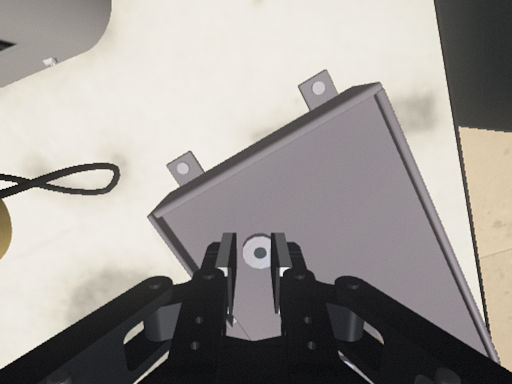

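```bash
cat >> h.py <<'E'
def plan(start,h0,path,hs):
    # rows: (dyaw, dx, dy) world, cradle offset 20.4 mm
    p=np.array(start,float);h=h0;c,s=np.cos(T[2]),np.sin(T[2])
    for d,hh in zip(path,hs):
        a=np.radians(hh);q=np.array(d)-20.4*np.array([np.cos(a),np.sin(a)]);e=(q-p)/1000
        print([0,0,hh-h,round(c*e[0]-s*e[1],4),round(s*e[0]+c*e[1],4),0,21]);p=q;h=hh
E
python3 - <<'E'
from h import *
plan((-11,-85),60,[(1,-64.5),(3,-61),(5,-53),(6.5,-45),(8,-37),(10,-29),(12.5,-21.5),(16,-14.5),(20.5,-8.5),(26,-4),(32,-1.5),(38,0),(44,0),(50,0),(55,0)],[60]*6+[55,48,40,30,20,10,5,0,0])
E
python3 -m inch '[[0,0,0,-0.005,-0.001,0,21],[0,0,0,0,0,-0.025,21],[0,0,0,0,0,-0.025,21],[0,0,0,0,0,0,21]]'; python3 -c "
from h import *
st()"
```

```text
[0, 0, 0, np.float64(0.0013), np.float64(0.0031), 0, 21]
[0, 0, 0, np.float64(0.0013), np.float64(0.0038), 0, 21]
[0, 0, 0, np.float64(0.0005), np.float64(0.0082), 0, 21]
[0, 0, 0, np.float64(0.0), np.float64(0.0081), 0, 21]
[0, 0, 0, np.float64(0.0), np.float64(0.0081), 0, 21]
[0, 0, 0, np.float64(0.0005), np.float64(0.0082), 0, 21]
[0, 0, -5, np.float64(-0.0005), np.float64(0.0085), 0, 21]
[0, 0, -7, np.float64(-0.0), np.float64(0.0087), 0, 21]
[0, 0, -8, np.float64(0.001), np.float64(0.0084), 0, 21]
[0, 0, -10, np.float64(0.0021), np.float64(0.0079), 0, 21]
[0, 0, -10, np.float64(0.0034), np.float64(0.0064), 0, 21]
[0, 0, -10, np.float64(0.0041), np.float64(0.0058), 0, 21]
[0, 0, -5, np.float64(0.0054), np.float64(0.0028), 0, 21]
[0, 0, -5, np.float64(0.0055), np.float64(0.0028), 0, 21]
[0, 0, 0, np.float64(0.0049), np.float64(0.0009), 0, 21]
clock: 8.48
tool_pos: [0.4934, 0.0069, 0.0464]
eef_rot: [1.81, -2.567, -0.001]
contact_force: [-0.8, 0.8, 0.2]
width: 0.0178
gripper_force: 0.0
tcp tray mm [-10.9 -85.3] z 0.0464 world [0.4934 0.0069 0.0464] R [ 1.810e+00 -2.567e+00 -1.000e-03] t 8.475
```

```bash
python3 -m inch '[[0,0,0,0.0013,0.0031,0,21],[0,0,0,0.0013,0.0038,0,21],[0,0,0,0.0005,0.0082,0,21],[0,0,0,0,0.0081,0,21],[0,0,0,0,0.0081,0,21]]';python3 -m inch '[[0,0,0,0.0005,0.0082,0,21],[0,0,-5,-0.0005,0.0085,0,21],[0,0,-7,0,0.0087,0,21],[0,0,-8,0.001,0.0084,0,21],[0,0,-10,0.0021,0.0079,0,21]]';python3 -m inch '[[0,0,0,0,0,0,21]]'
python3 - <<'E'
from h import *
st();print("disc expected",wproj(.026,-.004,.051))
a=read_camera("wrist");cv2.imwrite("pics/w5.png",a[...,::-1])
E
```

```text
clock: 9.1
tool_pos: [0.4967, 0.0386, 0.0469]
eef_rot: [-1.811, 2.567, -0.0]
contact_force: [0.3, -0.4, -0.3]
width: 0.0182
gripper_force: 0.2
clock: 9.72
tool_pos: [0.4996, 0.0803, 0.0467]
eef_rot: [1.077, -2.951, -0.0]
contact_force: [-0.2, -0.1, 0.7]
width: 0.018
gripper_force: 0.1
clock: 9.85
tool_pos: [0.4998, 0.0803, 0.0468]
eef_rot: [1.089, -2.947, -0.0]
contact_force: [0.0, -0.9, 0.1]
width: 0.0178
gripper_force: 0.0
tcp tray mm [  8.7 -14.3] z 0.0468 world [0.4998 0.0803 0.0468] R [ 1.089 -2.947 -0.   ] t 9.85
disc expected [254. 286.]
```

View pics/w5.png

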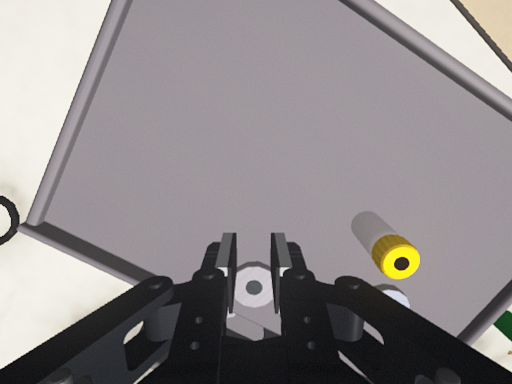

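The disc is in the cradle at (254,287), as planned. I'll continue through the gate.

```bash
python3 -m inch '[[0,0,-10,0.0034,0.0064,0,21],[0,0,-10,0.0041,0.0058,0,21],[0,0,-5,0.0054,0.0028,0,21],[0,0,-5,0.0055,0.0028,0,21],[0,0,0,0.0049,0.0009,0,21]]'; python3 -m inch '[[0,0,0,0.002,0.0004,0,21],[0,0,0,0,0,0,21],[0,0,0,-0.01,-0.002,0,21],[0,0,0,0,0,0.05,21],[0,0,0,0,0,0,21]]'
python3 - <<'E'
from h import *
st();print("edge",wproj(.051,0,.045))
a=read_camera("wrist");cv2.imwrite("pics/w6.png",a[...,::-1])
E
```

```text
clock: 10.52
tool_pos: [0.5232, 0.0982, 0.0467]
eef_rot: [0.289, -3.128, 0.0]
contact_force: [-0.3, -0.3, 0.8]
width: 0.018
gripper_force: 0.2
clock: 11.15
tool_pos: [0.5176, 0.0968, 0.1012]
eef_rot: [-0.285, 3.12, -0.001]
contact_force: [0.1, 0.4, 1.1]
width: 0.018
gripper_force: 0.0
tcp tray mm [29.2 -1.3] z 0.1012 world [0.5176 0.0968 0.1012] R [-2.85e-01  3.12e+00 -1.00e-03] t 11.15
edge [255. 239.]
```

View pics/w6.png

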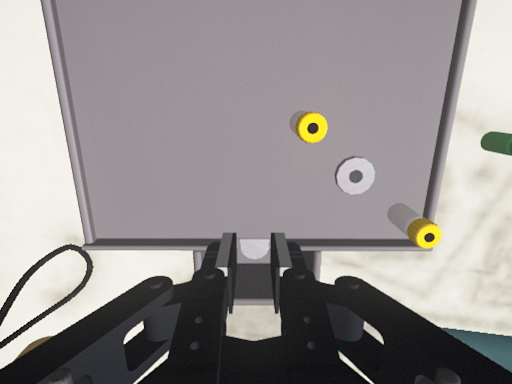

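The wrist view shows one disc left on the field at (356,176). The one pushed through shows small in the slot at (254,248), and both vials stand. Next I'll go to disc A and check the slot numerically.

```bash
python3 -m inch '[[0,0,-9,-0.0124,0.0152,0,21],[0,0,-9,-0.0124,0.0152,0,21],[0,0,-9,-0.0124,0.0152,0,21],[0,0,-9,-0.0124,0.0152,0,21],[0,0,-9,-0.0124,0.0152,0,21]]'; python3 -m inch '[[0,0,0,0,0,0,21],[0,0,0,0,0,0,21]]'
python3 - <<'E'
from h import *
st();print("A exp",wproj(.002,.0655,.051));d=np.array([-.018,.085])
print("to go",t2w(*d)-sense()["tool_pos"][:2])
a=read_camera("top");r=a[155:310,205:390]
w=read_camera("wrist");g=cv2.cvtColor(w,cv2.COLOR_RGB2GRAY);
cv2.imwrite("pics/fin.png",np.hstack([cv2.resize(r,(440,384)),w[:,100:460]])[...,::-1])
E
```

```text
clock: 11.82
tool_pos: [0.4513, 0.1728, 0.0952]
eef_rot: [-0.941, -2.995, 0.002]
contact_force: [-0.0, 0.4, 0.4]
width: 0.0179
gripper_force: 0.0
clock: 12.08
tool_pos: [0.4529, 0.1723, 0.0962]
eef_rot: [-0.931, -3.0, 0.001]
contact_force: [0.5, -0.5, 0.2]
width: 0.0181
gripper_force: 0.0
tcp tray mm [-20.8  84.6] z 0.0962 world [0.4529 0.1723 0.0962] R [-9.31e-01 -3.00e+00  1.00e-03] t 12.075
A exp [257. 257.]
to go [0.00273263 0.00088203]
```

View pics/fin.png

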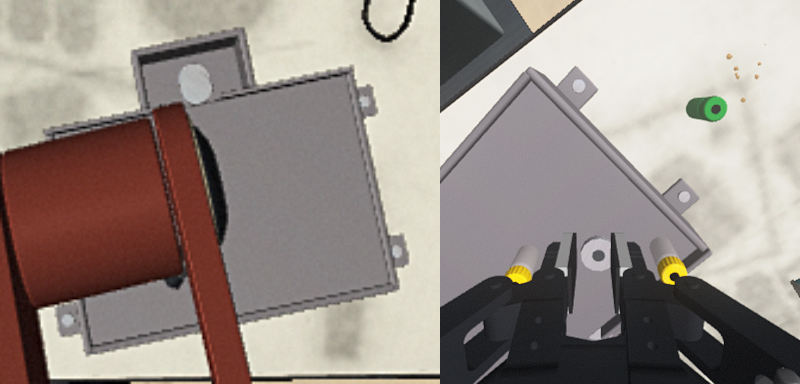

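Both pushed discs lie in the slot (composite, left, at (195,84)). Disc A is at wrist column 257, as predicted. The vials are outside the finger span, and I'll bend the path towards +x to stay clear of vial_a.

```bash
python3 -m inch '[[0,0,0,0.0027,0.0009,0,21],[0,0,0,0,0,-0.025,21],[0,0,0,0,0,-0.0245,21],[0,0,0,0,0,0,21]]'
python3 - <<'E'
from h import *
st();s=w2t(sense()["tool_pos"])*1000
plan(s,-45,[(0,67.5),(2,65.5),(5.5,59.5),(9,53.5),(12.5,47.5),(16,41.5),(19.5,35.5),(22.5,29),(25,22.5),(27.5,16),(30.5,10),(35,5),(40,2),(46,0.5),(52,0),(58,0)],[-45]*8+[-45,-43,-36,-27,-18,-9,0,0])
E
```

```text
clock: 12.68
tool_pos: [0.456, 0.1733, 0.0466]
eef_rot: [-0.934, -2.999, 0.001]
contact_force: [0.5, 0.2, 0.1]
width: 0.0178
gripper_force: 0.0
tcp tray mm [-17.5  85.1] z 0.0466 world [0.456  0.1733 0.0466] R [-9.340e-01 -2.999e+00  1.000e-03] t 12.675
[0, 0, 0, np.float64(0.0036), np.float64(-0.0026), 0, 21]
[0, 0, 0, np.float64(0.0023), np.float64(-0.0016), 0, 21]
[0, 0, 0, np.float64(0.0045), np.float64(-0.0053), 0, 21]
[0, 0, 0, np.float64(0.0045), np.float64(-0.0053), 0, 21]
[0, 0, 0, np.float64(0.0045), np.float64(-0.0053), 0, 21]
[0, 0, 0, np.float64(0.0045), np.float64(-0.0053), 0, 21]
[0, 0, 0, np.float64(0.0045), np.float64(-0.0053), 0, 21]
[0, 0, 0, np.float64(0.0041), np.float64(-0.0059), 0, 21]
[0, 0, 0, np.float64(0.0036), np.float64(-0.0059), 0, 21]
[0, 0, 2, np.float64(0.0032), np.float64(-0.0065), 0, 21]
[0, 0, 7, np.float64(0.0028), np.float64(-0.0075), 0, 21]
[0, 0, 9, np.float64(0.0042), np.float64(-0.0071), 0, 21]
[0, 0, 9, np.float64(0.0048), np.float64(-0.0052), 0, 21]
[0, 0, 9, np.float64(0.006), np.float64(-0.0036), 0, 21]
[0, 0, 9, np.float64(0.0063), np.float64(-0.0026), 0, 21]
[0, 0, 0, np.float64(0.0059), np.float64(0.0011), 0, 21]
```

```bash
python3 -m inch '[[0,0,0,0.0036,-0.0026,0,21],[0,0,0,0.0023,-0.0016,0,21],[0,0,0,0.0045,-0.0053,0,21],[0,0,0,0.0045,-0.0053,0,21],[0,0,0,0.0045,-0.0053,0,21]]'; python3 -m inch '[[0,0,0,0.0045,-0.0053,0,21],[0,0,0,0.0045,-0.0053,0,21],[0,0,0,0.0041,-0.0059,0,21],[0,0,0,0.0036,-0.0059,0,21],[0,0,2,0.0032,-0.0065,0,21]]'; python3 -m inch '[[0,0,0,0,0,0,21]]'
python3 - <<'E'
from h import *
st();e=wproj(.0275,.016,.051);print("exp",e)
w=read_camera("wrist");g=cv2.medianBlur(cv2.cvtColor(w,cv2.COLOR_RGB2GRAY),3)[245:330,236:272]
ys,xs=np.where((g>150));print("bright ctr",xs.mean()+236,ys.mean()+245,len(xs))
h=cv2.cvtColor(w,cv2.COLOR_RGB2HSV);m=cv2.inRange(h,(20,180,120),(33,255,255));n,l,s,c=cv2.connectedComponentsWithStats(m);print([(c[i].round(),s[i,4]) for i in range(1,n) if s[i,4]>50])
print("vial caps exp",wproj(-.032,.029,.085),wproj(.03,.1,.085))
E
```

```text
clock: 13.3
tool_pos: [0.4756, 0.1531, 0.0474]
eef_rot: [0.935, 2.999, 0.0]
contact_force: [-1.2, 0.7, 0.5]
width: 0.0179
gripper_force: 0.1
clock: 13.92
tool_pos: [0.4953, 0.1242, 0.0473]
eef_rot: [-0.88, -3.016, 0.0]
contact_force: [1.0, 0.1, 0.1]
width: 0.0181
gripper_force: 0.2
clock: 14.05
tool_pos: [0.4954, 0.1242, 0.0473]
eef_rot: [0.883, 3.015, -0.0]
contact_force: [0.6, 0.0, -0.0]
width: 0.0181
gripper_force: 0.0
tcp tray mm [12.3 29.7] z 0.0473 world [0.4954 0.1242 0.0473] R [ 0.883  3.015 -0.   ] t 14.05
exp [254. 287.]
bright ctr 253.68587786259542 288.50954198473283 2620
[(array([421., 204.]), np.int32(1235)), (array([176., 212.]), np.int32(1334))]
vial caps exp [171. 221.] [422. 212.]
```

```bash
python3 -m inch '[[0,0,7,0.0028,-0.0075,0,21],[0,0,9,0.0042,-0.0071,0,21],[0,0,9,0.0048,-0.0052,0,21],[0,0,9,0.006,-0.0036,0,21],[0,0,9,0.0063,-0.0026,0,21]]'; python3 -m inch '[[0,0,0,0.0059,0.0011,0,21],[0,0,0,0,0,0,21],[0,0,0,-0.01,-0.002,0,21],[0,0,0,0,0,0.05,21],[0,0,0,0,0,0.06,21]]'; python3 -m inch '[[0,0,0,0,0.06,0.02,21],[0,0,0,0,0.06,0,21],[0,0,0,0,0.06,0,21],[0,0,0,0,0.06,0,21],[0,0,0,0,0,0,21]]'
python3 - <<'E'
from h import *
st();a=read_camera("top")
for b in blobs(a):print(b)
cv2.imwrite("pics/end.png",cv2.resize(a[155:310,205:390],(740,590),interpolation=cv2.INTER_CUBIC)[...,::-1])
def patch(t,z):
    u,v=proj("top",np.r_[t2w(*t),z]);u,v=int(round(u)),int(round(v));g=cv2.cvtColor(a,cv2.COLOR_RGB2GRAY);return g[v-8:v+9,u-8:u+9]
print(patch((.051,0),.045));print(patch((.07,0),.006))
E
```

```text
clock: 14.72
tool_pos: [0.5192, 0.0987, 0.0472]
eef_rot: [0.292, -3.128, -0.0]
contact_force: [-0.2, -0.3, -0.1]
width: 0.0182
gripper_force: 0.1
clock: 15.35
tool_pos: [0.5126, 0.0977, 0.1565]
eef_rot: [0.283, -3.124, -0.0]
contact_force: [1.3, -0.2, 1.1]
width: 0.0176
gripper_force: 0.0
clock: 15.98
tool_pos: [0.5134, 0.3402, 0.1767]
eef_rot: [0.291, -3.127, -0.001]
contact_force: [-0.0, 0.1, -0.2]
width: 0.018
gripper_force: 0.0
tcp tray mm [ 69.1 238.8] z 0.1767 world [0.5134 0.3402 0.1767] R [ 2.910e-01 -3.127e+00 -1.000e-03] t 15.975
('vial', (np.float64(237.5), np.float64(217.0)), [8, 9, 50], [0.4998, 0.1965], [29.7, 100.0])
('vial', (np.float64(283.0), np.float64(243.0)), [9, 9, 51], [0.452, 0.1156], [-31.9, 29.0])
[[186 179 161 163 167 162 161 168 162 164 165 172 100 143 137 138 138]
 [157 160 163 162 161 164 161 162 165 165 159 162 141 102 142 142 137]
 [183 160 160 168 166 162 165 160 161 162 160 163 168 127 140 135 138]
 [178 161 161 160 164 162 161 163 164 158 161 164 159 130 137 135 134]
 [175 164 162 161 161 161 164 162 161 165 161 165 170 141 139 143 145]
 [155 164 16
[... 1348 characters left out ...]
177 199 164 175 154 166 163 164 166 164 166 160  92  89 142]
 [138 133 109 186 179 161 163 167 162 161 168 162 164 165 172 100 143]
 [139 138 133 157 160 163 162 161 164 161 162 165 165 159 162 141 102]
 [139 139 140 183 160 160 168 166 162 165 160 161 162 160 163 168 127]
 [142 137 137 178 161 161 160 164 162 161 163 164 158 161 164 159 130]
 [139 136 139 175 164 162 161 161 161 164 162 161 165 161 165 170 141]
 [138 136 137 155 164 165 159 161 161 158 165 163 161 163 163 154 121]
 [144 141 137 139 167 161 165 162 164 164 164 165 166 174 183 141 136]
 [105 146 142 140 159 164 169 168 165 164 166 165 106  74 100 111 125]
 [155  93 146 141 141 146 160 105  79 126 112 123 127 136 144 146 136]]
```

Vials are exactly where they were and the field is empty. The third disc seems to lie tilted on the other two, so I'll check its height and stillness from a second viewpoint, numerically.

```bash
python3 -m inch '[[0,0,0,0.02,-0.05,0.01,100],[0,0,0,0.02,-0.05,0.01,100],[0,0,0,0.02,-0.05,0.01,100],[0,0,0,0.02,-0.05,0.01,100],[0,0,0,0,-0.03,0,100]]'; python3 -m inch '[[0,0,0,0,0,0,100],[0,0,0,0,0,0,100],[0,0,0,0,0,0,100]]'
python3 - <<'E'
from h import *
st();w=read_camera("wrist");w2=read_camera("wrist");print("diff",np.abs(w.astype(int)-w2).max())
for p in[(.051,.0,.045),(.055,.04,.055),(.095,.04,.055),(.055,-.04,.055),(.095,-.04,.055),(.055,.04,.003),(.095,.04,.003),(.062,0,.015),(.055,0,.003)]:print(p,wproj(*p))
g=cv2.cvtColor(w,cv2.COLOR_RGB2GRAY)
u,v=wproj(.068,0,.015).astype(int)
for r in range(v-40,v+40,3):print(r,''.join("%4d"%x for x in g[r,u-48:u+48:3]))
cv2.imwrite("pics/w7.png",w[...,::-1])
E
```

```text
clock: 16.65
tool_pos: [0.5957, 0.103, 0.2182]
eef_rot: [-0.277, 3.128, -0.001]
contact_force: [0.0, -0.4, 0.5]
width: 0.0855
gripper_force: 0.0
clock: 17.02
tool_pos: [0.5946, 0.1078, 0.2169]
eef_rot: [0.286, -3.128, -0.0]
contact_force: [0.1, -0.4, 0.4]
width: 0.086
gripper_force: 0.0
tcp tray mm [106.9  -4.4] z 0.2169 world [0.5946 0.1078 0.2169] R [ 0.286 -3.128 -0.   ] t 17.025
diff 111
(0.051, 0.0, 0.045) [257. 121.]
(0.055, 0.04, 0.055) [297. 126.]
(0.095, 0.04, 0.055) [296. 165.]
(0.055, -0.04, 0.055) [217. 126.]
(0.095, -0.04, 0.055) [219. 165.]
(0.055, 0.04, 0.003) [291. 123.]
(0.095, 0.04, 0.003) [290. 157.]
(0.062, 0, 0.015) [257. 130.]
(0.055, 0, 0.003) [257. 123.]
95  123 124 124 122 125 124 124 123 125 120 122 127 124 127 126 125 124 126 123 127 126 126 126 124 126 127 128 127 126 126 128 125
98  125 122 123 123 123 126 124 121 124 126 126 125 123 126 125 124 124 124 125 125 126 128 127 123 123 125 127 127 126 130 127 129
101  124 126 125 123 124 126 121 125 124 121 125 127 125 127 125 123 124 125 127 125 126 125 125 124 127 123 128 127 128 126 127 128
104  122 123 122
[... 2475 characters left out ...]
 69  65  68  71  71  58  57 110 143
161  200 198  93 137  98  66  66  65  65  63  63  63  62  62  65  62  60  61  58  63  60  62  61  63  63  63  65  65  63  60 114 147
164  192 193  88 136  82  67  66  64  64  62  63  63  63  65  64  60  64  61  63  62  60  62  61  64  65  65  66  64  70  58 119 155
167  187 182 105 134 122 121 121 120 120 122 120 119 120 118 118 121 121 120 119 118 119 117 120 121 118 118 123 120 121 123 124 156
170  174 170 125 122 121 123 122 119 122 120 119 121 118 123 122 122 119 121 118 124 123 121 117 113 112 111 113 116 113 111 112 181
173  172 168 170 174 178 171 167 167 165 168 171 171 171 171 169 168 165 168 180 190 191 196 200 204 206 216 216 215 213 217 218 214
```

```bash
python3 -m inch '[[0,0,0,0,0,0,100],[0,0,0,0,0,0,100],[0,0,0,0,0,0,100],[0,0,0,0,0,0,100]]'; python3 -c "
from cell import arm
print(arm.close_job())"
```

```text
clock: 17.62
tool_pos: [0.5951, 0.1071, 0.2171]
eef_rot: [0.285, -3.129, 0.0]
contact_force: [0.2, -0.2, -0.0]
width: 0.0853
gripper_force: 0.0
the job is handed in; nothing more can be done
None
```

I pushed all three discs through the gate one at a time and handed the job in at 17.6 s with the gripper clear and both vials where they were; the third disc seems to lie tilted on the other two in the slot, its centre about 20 mm below the field by my estimate, and no verdict was returned.

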